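# Index the rotary table to the next notch

## Task

Index the small rotary table by one notch: press its red plunger down to unlock the table, push the table round with the plunger held down until the red key is at the notch marked green, and let the plunger spring up so that the table is locked there. Press gently with the fingertips, without gripping the plunger; nothing is picked up: the gear stays lying in its nest on the table, and the things standing around are left where they are.

Things in the scene. Friction and masses are not known exactly. Their poses are not given: they have to be found in the camera images.
- housing: Fixed blue round housing of the rotary table, 220 mm across, with a flat aluminium index ring on top (50 mm high, ring 8 mm thick, inner radius 74 mm) that has eight inward-opening notches, 14 mm wide and 45 degrees apart. Origin on the vertical turning axis, at the underside (work surface); z up. Cannot be moved.
- turntable (a joint): Turning angle of the steel table inside the ring (rad, 0 in the notch where it starts, positive anticlockwise seen from above; one notch is 0.785). It turns with light friction (about 0.06 N m) once the plunger is pressed; it is locked (1 degree of play) while the plunger is up in a notch. In its middle, 52 mm high and 88 mm across, lies the gear.
- plunger (a joint): How far the plunger is pressed down (m): 0 is fully up, 0.012 is the lower stop. A spring pushes it up with 3 N (up) to 7 N (fully pressed). Up to 0.008 the key still catches the ring; press it to 0.011 or more to turn freely. Let go over a notch the key springs up into it and centres itself (from up to 3 mm beside it); between notches it stays down, slides under the ring, and snaps in when the table is pushed over a notch.
- cap_top (a point): Centre of the flat top of the red plunger cap, 32 mm across, 79 mm above the work surface when up and 67 mm when fully pressed. It rides on the turntable, 62 mm from the turning axis. Push down on it; with some 8 N or more of downward push a fingertip grips it enough by friction to drag the table round along the arc. More than 40 N of contact force on the plunger, from pressing or from squeezing it between the fingers, fails.
- key_point (a point): Point 98 mm from the turning axis in the direction of the red key, the 12 mm thick rod that reaches outward from the plunger into a notch of the ring. It turns with the table; when the key is in the notch marked green this point lies over the green marker. 50 mm above the work surface when the plunger is up.
- green_marker: Green disc on the index ring, 13 mm across and 5 mm high, just outside the notch to turn to, 98 mm from the turning axis: the next notch, 45 degrees to one side or the other of the start. Origin at its underside, 50 mm above the work surface. Fixed.
- yellow_marker: Yellow disc of the same size, just outside the notch on the other side of the start (the one used before; do not turn there). Origin at its underside. Fixed.
- gear: Loose steel spur gear, 48 mm across and 18 mm high, lying in a 4 mm high brass nest at the middle of the table, its top 70 mm above the work surface. Origin at the centre of its underside. It must stay in the nest and turn with the table.
- oil_bottle: Loose white dropper bottle with red tip, 43 mm across, 118 mm high; a bystander. Origin at the centre of its underside.
- bearing_block: Loose aluminium pillow block 20x54x34 mm; a bystander. Origin at the centre of its underside.
- ball_bearing: Loose steel ball bearing 35 mm across, 11 mm high; a bystander. Origin at the centre of its underside.
- mug: Loose orange mug, 81 mm across, 101 mm high; a bystander. Origin at its underside.
Mind the look-alikes: they are no part of the job. What is shaped like the gear but brown or orange is not meant.

How it is judged (in metres and radians):
On the way, in this order (a step that is already met when the one before it is completed fails the run):
1. the plunger is pressed down by the fingers, freeing the table, while still at the starting notch (value of joint plunger above 0.01 m and value of joint turntable between -0.2 and 0.2 rad and contact force between the fingers and plunger above 1 N), for 0.05 s.
2. the key has sprung up into the notch marked green (horizontal distance between key_point and green_marker below 0.005 m and value of joint plunger below 0.002 m), for 0.2 s.
At the end, for the whole second after the job is handed in: The key stands in the notch marked green (key point within 5 mm of the green marker seen from above), the plunger is up (within 2 mm) and the table at rest; the gear lies flat in its nest (within 6 mm of the axis), and no bystander has moved more than 15 mm (all of step 2 and velocity of joint turntable between -0.03 and 0.03 rad/s and horizontal distance between gear and housing below 0.006 m and z of gear in the frame of housing below 0.056 m and angle between gear's own z axis and vertical below 0.1 rad); the robot touches nothing.
It fails at once if the plunger is gripped, or pressed much too hard (contact force between the fingers and plunger above 40 N).
It fails at once if the gear is lifted or knocked out of its nest (z of gear in the frame of housing above 0.06 m or horizontal distance between gear and housing above 0.01 m).
It fails at once if a thing standing around (oil bottle, bearing block, ball bearing, mug) is moved, lifted or knocked over (distance of any of oil_bottle, bearing_block, ball_bearing, mug from where it was at the start of the episode above 0.015 m or angle between any of oil_bottle, bearing_block, ball_bearing, mug's own z axis and vertical above 0.3 rad).
It also fails if it takes over 38 s, if anything falls off the work surface, if the arm or the gripper's body presses on something with over 40 N, if the wrist force passes 120 N, or if a joint passes its speed limit or range.

## Robot

A 6-joint arm with a two-finger parallel gripper is mounted at the origin on a cart in front of the work surface, level with it; the furniture and walls round the work are solid. World frame = base frame: x ahead of the robot, y to its left, z up, the work surface at z = 0. Lengths are in m, angles in degrees, forces in N, time in s.
With the tool pointing down it reaches from about 0.4 to 0.825 m from the base axis. Payload 7 kg.
Tool frame: the origin (TCP) lies midway between the tips of the shut fingers; the grasp point (between the pads) lies ctrl.tcp_to_grasp behind it (ctrl.tcp_to_grasp is the distance from the TCP to the grasp point, in m); z points along the fingers, y is the line along which they close (so a half turn about z gives the same grasp; the last joint's range is limited). The gripper opens to 88 mm and grips with 3 to 60 N. Pads are 19 mm wide; open, the fingers measure 130 mm over their backs; the gripper's body (78 mm by 193 mm) begins 47 mm behind the grasp point.
Start: joints at [-47.607, 20.546, 0.682, 0, -70.136, -16.507], TCP at [0.295, -0.607, 0.227] pointing down, gripper open.
Joint ranges: [-176.03, 176.03], [-82.01, 121.73], [-58.28, 71.71], [-173.87, 95.51], [-174.79, -0.11], [-173.66, 173.66]. Speed limits (degrees/s): [136.94, 136.94, 172.46, 180, 180, 180].

## Interface

Orientations are given as [roll, pitch, yaw] about the fixed x, y, z axes, in that order (R = Rz(yaw) Ry(pitch) Rx(roll)).
In Python, from plant import ctrl, imaging, close_job gives the robot as it stands.
- The arm moves only by the shell command python3 -m crank 'ROWS'. ROWS is JSON, a list of rows, each a list of 3 entries, a list of its own where there are three numbers: the shift along the world's x, y, z in m, then the turn, a rotation vector about the world's x, y, z in degrees, then the opening, from -1 (shut) to 1 (fully open), so that 0 is half open. A call has 1 to 12 rows; each row shifts and turns the commanded pose from where the row before left it; what a row does not reach is not made up. A row lasts 1/10 s, in which the tool goes at most 50 mm and 8.59 degrees, less where a joint would pass 70% of its speed; a pose out of reach is approached as far as the arm can. A call is refused whole if a number of a shift passes 0.05 or a number of a turn 8.59, either way. A call with a gripper value outside its range is refused whole. The fingers move at their own pace and stop on an object; the grip force is fixed at half the most. Time passes only in rows, so rows that do not move let the fingers close. It gives the time, the measured TCP pose, the force, the opening and the grip force at its end, in the units of the state.
- ctrl.get_obs(): the state, without advancing time (a new reading comes with each control period).
- imaging.snapshot(name): name is "scene" or "top" or "wrist"; returns (picture, depth): 400x640x3 uint8, blue, green, red; 400x640 float32, m along the optical axis (not along the pixel's ray), 0 where there is no reading.
- imaging.camera_model(name): a dict with "mtx" (3x3 intrinsics, pixels), "R" (3x3) and "t" (3): a world point X has camera coordinates R X + t. Camera axes: x right, y down, z forward; pixel columns grow to the right and rows downward; lengths in m; the calibration is good to about 2 mm. A picture is of the moment at which its call begins: read the wrist's pose just before it. camera_model takes no time and is no camera call; for the wrist camera it gives the pose at the moment of the call.
- close_job(): hands the job in; it is judged then, once.
The state is a dict: "clock": time; "joint_pos": joint angles; "qvel": joint speeds; "tau": joint torques, N m; "tool_pos": TCP position; "orientation": TCP orientation; "force": force on the tool from outside, world axes, zero at the start; "moment": the same for the moment, N m; "opening": finger opening in m; "gripper_force": force on a finger pad.
Only numpy, scipy, OpenCV 4.12 (cv2) and the standard library are available. Lean on these libraries where they do the work, as an engineer would, in place of code of your own. Each camera call takes 0.05 s, during which the arm holds its last target. There are 200 camera calls.

## Working session

There is one attempt and no reset: what is moved stays moved. The work goes in short steps, Python scripts to look and compute and a shell command to move; the robot and the scene stay as the last step left them, time stands still between calls to the robot, and variables do not carry over. Pictures are saved under pics/ and viewed, at most 10 in all, crops included, and the job is handed in when it is done.

```bash
mkdir -p pics; ls; python3 - <<'E'
from plant import ctrl, imaging
import cv2, numpy as np
for n in ("top","scene"):
    p,d=imaging.snapshot(n); cv2.imwrite(f"pics/{n}0.png",p); np.save(f"pics/{n}0.npy",d)
o=ctrl.get_obs(); print(o, ctrl.tcp_to_grasp)
E
```

```text
pics
{'clock': 0.1, 'joint_pos': array([-4.76082232e+01,  2.05884490e+01,  6.39818432e-01, -1.85929403e-02,
       -7.01353290e+01, -1.65080566e+01]), 'qvel': array([ 0.02828639, -0.14957186,  0.1394321 ,  0.1853655 , -0.06399931,
        0.02401483]), 'tau': array([-4.90133272e-03, -5.84163022e+01,  2.93750149e+01,  7.01568961e+00,
        1.01316691e-02, -5.97570829e-05]), 'tool_pos': array([ 0.294476  , -0.60690102,  0.2257071 ]), 'orientation': array([ 1.79914534e+02, -7.10046430e-03, -1.54122605e+02]), 'force': array([-0.1376438 ,  0.48346181,  0.0014017 ]), 'moment': array([0.00690212, 0.02281873, 0.0209753 ]), 'gripper_force': 0.0, 'opening': 0.08788751577883878} 0.0188
```

View pics/top0.png

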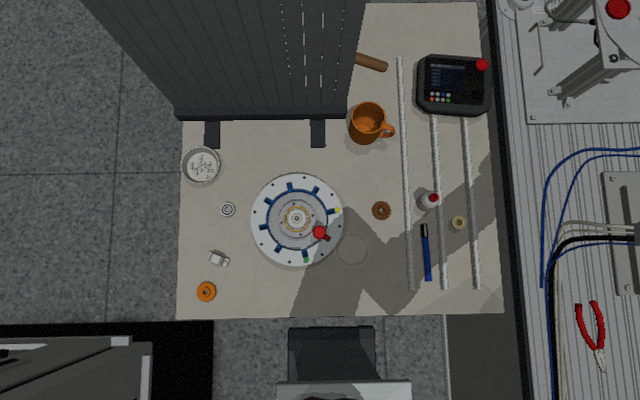

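View pics/scene0.png

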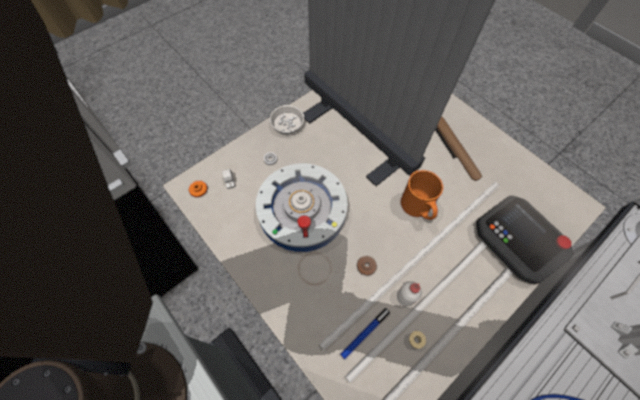

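```bash
cat > h.py <<'E'
import numpy as np, cv2
from plant import imaging
def ray(cam,u,v,z):
    """cast pixel (u,v) onto the plane at height z"""
    R,t=np.array(cam["R"]),np.array(cam["t"]).ravel()
    C=-R.T@t; d=R.T@np.linalg.solve(np.array(cam["mtx"]),[u,v,1.])
    return C+d*(z-C[2])/d[2]
def project(cam,X):
    x=np.array(cam["mtx"])@(np.array(cam["R"])@np.array(X)+np.array(cam["t"]).ravel()); return x[:2]/x[2]
def blobs(p,lo,hi,amin=6):
    m=cv2.inRange(cv2.cvtColor(p,cv2.COLOR_BGR2HSV),lo,hi)
    n,_,s,c=cv2.connectedComponentsWithStats(m)
    return [(c[i].round(1),s[i,4]) for i in range(1,n) if s[i,4]>=amin]
E
python3 - <<'E'
from h import *
for n,(x0,x1,y0,y1) in {"top":(170,460,130,310),"scene":(170,450,90,360)}.items():
    p=cv2.imread(f"pics/{n}0.png"); cam=imaging.camera_model(n)
    print(n,"cam at",(-np.array(cam["R"]).T@np.array(cam["t"]).ravel()).round(3))
    for name,lo,hi,z in (("green",(45,120,60),(80,255,255),.055),("yellow",(24,150,100),(33,255,255),.055),("red",(0,190,80),(4,255,255),.079),("red2",(175,150,80),(180,255,255),.079)):
        for c,a in blobs(p,lo,hi):
            if x0<c[0]<x1 and y0<c[1]<y1: print(name,c,a,ray(cam,*c,z).round(4))
p=cv2.imread("pics/top0.png"); cam=imaging.camera_model("top")
for nm,u,v,z in(("bottle",429,200,.1),("mug",370,123,.1),("bearing",228,209,.01),("block",219,258,.03),("panelL",180,118,.0),("panelR",345,118,.0),("gear",297,218,.07)): print(nm,ray(cam,u,v,z).round(3))
cv2.imwrite("pics/c1.png",cv2.resize(p[160:280,235:395],None,fx=5,fy=5,interpolation=cv2.INTER_CUBIC))
E
```

```text
top cam at [0.422 0.064 1.029]
green [305.5 259.2] 18 [0.4367 0.084  0.055 ]
yellow [336.6 209.6] 15 [0.5516 0.0089 0.055 ]
red [431.  197.1] 10 [ 0.5741 -0.2106  0.079 ]
red [318.9 231.7] 122 [0.4981 0.0521 0.079 ]
red [326.7 237.8] 6 [0.4838 0.0345 0.079 ]
red2 [433.5 197.7] 16 [ 0.5726 -0.2163  0.079 ]
scene cam at [ 0.31  -0.216  0.828]
green [274.8 230.8] 12 [0.4369 0.0831 0.055 ]
bottle [ 0.564 -0.199  0.1  ]
mug [ 0.749 -0.072  0.1  ]
bearing [0.563 0.275 0.01 ]
block [0.444 0.29  0.03 ]
panelL [0.805 0.405 0.   ]
panelR [ 0.799 -0.022  0.   ]
gear [0.531 0.102 0.07 ]
```

View pics/c1.png

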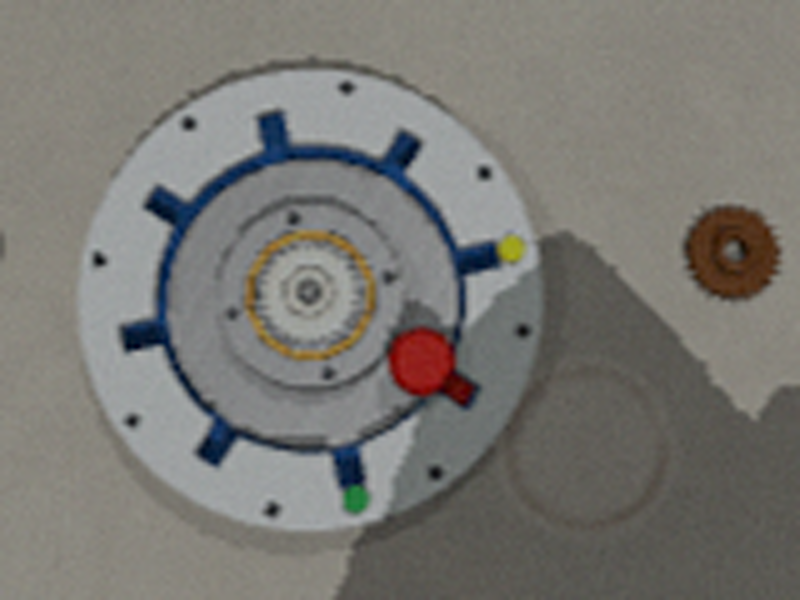

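Seen from above: the housing is centred at about px (297,218), the red cap is at (319,232), the green disc at (306,260) and the yellow disc at (337,210). The gear to leave alone is the steel one in the brass nest at (297,218). The brown one (381,210) and the orange one (206,291) are look-alikes. The axis is at about (0.531,0.103). The cap sits at -123° and green at -168°, so the table turns clockwise. I'll approach high with the fingers shut.

```bash
python3 -m crank '[[[0.0145,0.047,0],[0,0,2.6],-1],[[0.0145,0.047,0],[0,0,2.6],-1],[[0.0145,0.047,0],[0,0,2.6],-1],[[0.0145,0.047,0],[0,0,2.6],-1],[[0.0145,0.047,0],[0,0,2.6],-1],[[0.0145,0.047,0],[0,0,2.6],-1],[[0.0145,0.047,0],[0,0,2.6],-1],[[0.0145,0.047,0],[0,0,2.6],-1],[[0.0145,0.047,0],[0,0,2.6],-1],[[0.0145,0.047,0],[0,0,2.6],-1],[[0.0145,0.047,0],[0,0,2.6],-1],[[0.0145,0.047,0],[0,0,2.6],-1]]'
```

```text
clock: 1.3
tool_pos: [0.4686, -0.0412, 0.2267]
orientation: [-180.0, 0.0, -122.8]
force: [0.6, -0.1, -0.1]
opening: 0.0013
gripper_force: 0.0
```

```bash
python3 -m crank '[[[0.01,0.02,0],[0,0,0],-1],[[0,0,0],[0,0,0],-1],[[0,0,0],[0,0,0],-1]]'; python3 - <<'E'
from h import *
from plant import ctrl
cam=imaging.camera_model("wrist"); p,d=imaging.snapshot("wrist"); cv2.imwrite("pics/w1.png",p)
for name,lo,hi,z in (("green",(45,120,60),(80,255,255),.055),("yellow",(24,150,100),(33,255,255),.055),("red",(0,150,60),(5,255,255),.079)):
    for c,a in blobs(p,lo,hi,60): print(name,c,a,ray(cam,*c,z).round(4))
print(ctrl.get_obs()["tool_pos"])
E
```

```text
clock: 1.6
tool_pos: [0.4783, -0.0229, 0.2261]
orientation: [180.0, -0.0, -122.8]
force: [-0.2, -0.2, -0.2]
opening: 0.0006
gripper_force: 0.0
red [78.8 57.1] 466 [ 0.5786 -0.2211  0.079 ]
[ 0.47820629 -0.02345677  0.2262252 ]
```

View pics/w1.png

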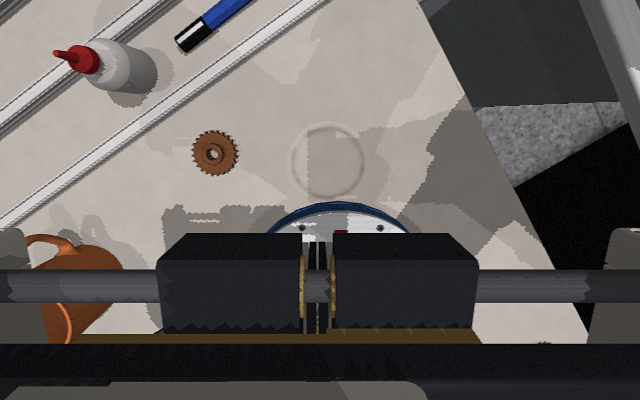

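The wrist camera looks outward from here: bottle (100,60), brown gear (215,153), and only the ring's rim at (340,210). It doesn't see the cap, so I'll use the top-camera fix, which also agrees with the 62 mm and 98 mm radii. Next I move over the cap and go down to just above it.

```bash
python3 -m crank '[[[0.01,0.037,0],[0,0,0],-1],[[0.01,0.038,0],[0,0,0],-1],[[0,0,-0.035],[0,0,0],-1],[[0,0,-0.035],[0,0,0],-1],[[0,0,-0.035],[0,0,0],-1],[[0,0,-0.02],[0,0,0],-1],[[0,0,-0.01],[0,0,0],-1],[[0,0,0],[0,0,0],-1],[[0,0,0],[0,0,0],-1]]'; python3 - <<'E'
from h import *
p,d=imaging.snapshot("scene"); cv2.imwrite("pics/s2.png",cv2.resize(p[130:300,200:400],None,fx=4,fy=3.5,interpolation=cv2.INTER_CUBIC))
E
```

```text
clock: 2.55
tool_pos: [0.4993, 0.0514, 0.0925]
orientation: [-180.0, 0.0, -122.9]
force: [-0.0, 0.2, 0.5]
opening: 0.0007
gripper_force: 0.0
```

View pics/s2.png

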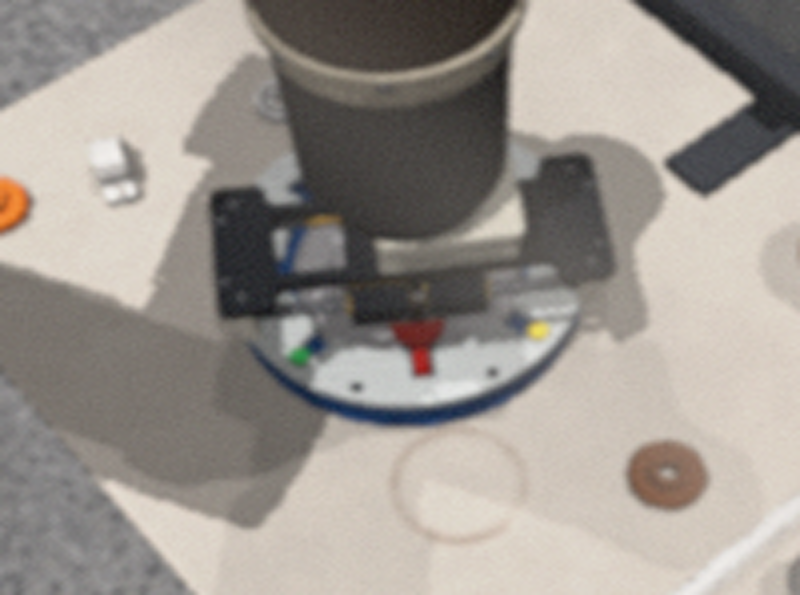

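The fingers at (420,290) in the crop are centred over the cap (420,330). Now I press down in small steps.

```bash
python3 -m crank '[[[-0.001,0,-0.005],[0,0,0],-1],[[0,0,-0.005],[0,0,0],-1],[[0,0,-0.004],[0,0,0],-1],[[0,0,-0.003],[0,0,0],-1],[[0,0,-0.002],[0,0,0],-1],[[0,0,0],[0,0,0],-1],[[0,0,0],[0,0,0],-1]]'
```

```text
clock: 3.3
tool_pos: [0.4978, 0.0518, 0.0727]
orientation: [-180.0, 0.0, -122.9]
force: [-1.8, 0.7, 4.7]
opening: 0.0003
gripper_force: 2.3
```

```bash
python3 -m crank '[[[0,0,-0.002],[0,0,0],-1],[[0,0,-0.002],[0,0,0],-1],[[0,0,-0.0015],[0,0,0],-1],[[0,0,0],[0,0,0],-1],[[0,0,0],[0,0,0],-1]]'
```

```text
clock: 3.8
tool_pos: [0.4979, 0.0518, 0.0675]
orientation: [-180.0, 0.0, -122.9]
force: [-1.3, -0.7, 6.3]
opening: 0.0006
gripper_force: 3.2
```

```bash
python3 -m crank '[[[0,0,-0.001],[0,0,0],-1],[[0,0,0],[0,0,0],-1],[[0,0,0],[0,0,0],-1]]'
```

```text
clock: 4.1
tool_pos: [0.4983, 0.0516, 0.0672]
orientation: [-179.9, 0.0, -122.9]
force: [-2.2, -1.3, 12.6]
opening: 0.0005
gripper_force: 6.3
```

```bash
python3 -m crank '[[[0,0,-0.0005],[0,0,0],-1],[[0,0,0],[0,0,0],-1]]'; python3 - <<'E'
import numpy as np
a=np.radians(-123-3.75*np.arange(13)); x,y=.062*np.cos(a),.062*np.sin(a)
print(np.c_[np.diff(x),np.diff(y)].round(4).tolist())
E
```

```text
clock: 4.3
tool_pos: [0.4985, 0.0515, 0.0671]
orientation: [-179.9, 0.0, -122.9]
force: [-3.8, -2.4, 16.7]
opening: 0.0005
gripper_force: 8.4
[[-0.0033, 0.0023], [-0.0032, 0.0025], [-0.003, 0.0027], [-0.0028, 0.0029], [-0.0026, 0.0031], [-0.0024, 0.0033], [-0.0022, 0.0034], [-0.002, 0.0036], [-0.0017, 0.0037], [-0.0015, 0.0038], [-0.0012, 0.0039], [-0.001, 0.0039]]
```

Now the first half of the arc, turning the tool along with the table.

```bash
python3 -m crank '[[[-0.0033,0.0023,0],[0,0,-3.75],-1],[[-0.0032,0.0025,0],[0,0,-3.75],-1],[[-0.003,0.0027,0],[0,0,-3.75],-1],[[-0.0028,0.0029,0],[0,0,-3.75],-1],[[-0.0026,0.0031,0],[0,0,-3.75],-1],[[-0.0024,0.0033,0],[0,0,-3.75],-1],[[0,0,0],[0,0,0],-1]]'; python3 - <<'E'
from h import *
p,d=imaging.snapshot("scene"); cv2.imwrite("pics/s3.png",cv2.resize(p[130:300,200:400],None,fx=4,fy=3.5,interpolation=cv2.INTER_CUBIC))
E
```

```text
clock: 5.0
tool_pos: [0.481, 0.0687, 0.0671]
orientation: [-179.9, 0.1, -145.5]
force: [-3.7, -2.3, 17.1]
opening: 0.0003
gripper_force: 8.7
```

View pics/s3.png

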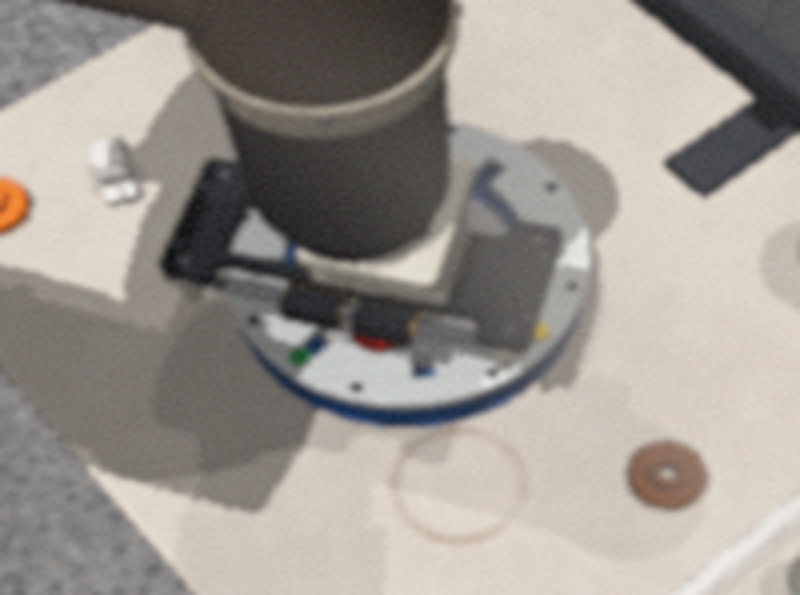

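```bash
python3 - <<'E'
from h import *
cam=imaging.camera_model("scene")
s=np.array([4,3.5]);q=lambda X:((project(cam,X)-[200,130])*s).round(0)
C=np.array([.5315,.1035])
for a in range(-123,-150,-4):
    r=np.radians(a);u=np.array([np.cos(r),np.sin(r)]); print(a,"cap",q([*(C+.062*u),.067]),"outer edge",q([*(C+.078*u),.067]))
print("tool",q([.481,.0687,.0671]),"start cap",q([.4976,.0516,.079]))
m=cv2.imread("pics/s3.png"); print(blobs(m,(0,150,60),(6,255,255),100))
E
```

```text
-123 cap [416. 324.] outer edge [419. 346.]
-127 cap [408. 324.] outer edge [409. 347.]
-131 cap [400. 325.] outer edge [400. 347.]
-135 cap [393. 324.] outer edge [390. 347.]
-139 cap [385. 324.] outer edge [380. 346.]
-143 cap [378. 322.] outer edge [371. 345.]
-147 cap [371. 321.] outer edge [362. 343.]
tool [374. 321.] start cap [415. 316.]
[(array([373. , 341.9]), np.int32(202))]
```

The table is following: the cap is at (373,342), as expected for about -144°. On with the second half.

```bash
python3 -m crank '[[[-0.0022,0.0034,0],[0,0,-3.75],-1],[[-0.002,0.0036,0],[0,0,-3.75],-1],[[-0.0017,0.0037,0],[0,0,-3.75],-1],[[-0.0015,0.0038,0],[0,0,-3.75],-1],[[-0.0012,0.0039,0],[0,0,-3.75],-1],[[-0.001,0.0039,0],[0,0,-3.75],-1],[[0,0,0],[0,0,0],-1],[[0,0,0],[0,0,0],-1]]'; python3 - <<'E'
from h import *
from plant import ctrl
C=np.array([.5315,.1035])
for n in("scene","top"):
    cam=imaging.camera_model(n);p,d=imaging.snapshot(n); cv2.imwrite(f"pics/{n}4.png",p)
    print(n,[b for b in blobs(p,(0,150,50),(6,255,255),4) if 230<b[0][0]<350 and 180<b[0][1]<290])
    for a in(-156,-160,-164,-168,-172):
        r=np.radians(a);u=np.array([np.cos(r),np.sin(r)]);print(a,project(cam,[*(C+.062*u),.067]).round(1),project(cam,[*(C+.078*u),.067]).round(1))
t=ctrl.get_obs()["tool_pos"];print(t,np.degrees(np.arctan2(*(t[:2]-C)[::-1])),np.hypot(*(t[:2]-C)))
cam=imaging.camera_model("scene");p=cv2.imread("pics/scene4.png")
cv2.imwrite("pics/s4.png",cv2.resize(p[170:270,230:350],None,fx=6,fy=6,interpolation=cv2.INTER_CUBIC))
E
```

```text
clock: 5.85
tool_pos: [0.4716, 0.0912, 0.0671]
orientation: [180.0, 0.1, -167.9]
force: [-4.7, 0.5, 16.8]
opening: 0.0002
gripper_force: 9.0
scene [(array([280.6, 226.8]), np.int32(9))]
-156 [288.7 220.3] [285.5 226.1]
-160 [287.1 219.5] [283.4 225.1]
-164 [285.5 218.6] [281.4 224. ]
-168 [284.  217.6] [279.5 222.7]
-172 [282.6 216.5] [277.8 221.3]
top []
-156 [307.7 242.4] [310.6 248.7]
-160 [305.9 243.1] [308.4 249.6]
-164 [304.2 243.7] [306.2 250.4]
-168 [302.3 244.2] [303.9 251. ]
-172 [300.5 244.6] [301.5 251.5]
[0.47156998 0.09112119 0.06709062] -168.32942718049506 0.06119511564640569
```

View pics/s4.png

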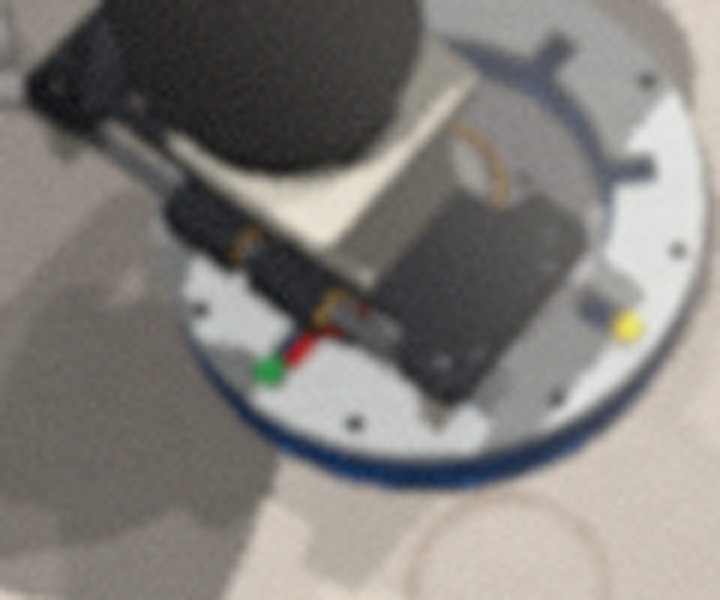

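```bash
python3 - <<'E'
from h import *
cam=imaging.camera_model("scene"); C=np.array([.5315,.1035]); p=cv2.imread("pics/scene4.png")
f=lambda a,r,z:((project(cam,[C[0]+r*np.cos(np.radians(a)),C[1]+r*np.sin(np.radians(a)),z])-[230,170])*6).round(0)
print("green",f(-168,.098,.055))
for a in(-158,-161,-164,-167,-170): print(a,"key .078/.090",f(a,.078,.038),f(a,.09,.038))
for a in(-164,-172): print("notch edge",a,f(a,.076,.05),f(a,.09,.05))
m=cv2.imread("pics/s4.png");print(blobs(m,(0,130,50),(8,255,255),30),blobs(m,(172,130,50),(180,255,255),30),blobs(m,(50,130,60),(75,255,255),100))
E
```

```text
green [266. 367.]
-158 key .078/.090 [333. 363.] [317. 388.]
-161 key .078/.090 [324. 358.] [307. 383.]
-164 key .078/.090 [315. 353.] [297. 377.]
-167 key .078/.090 [307. 347.] [287. 370.]
-170 key .078/.090 [299. 341.] [278. 363.]
notch edge -164 [315. 337.] [294. 365.]
notch edge -172 [294. 322.] [269. 347.]
[(array([309.4, 342. ]), np.int32(459))] [(array([296.7, 345.4]), np.int32(181))] [(array([269.5, 370.2]), np.int32(300))]
```

The key is in the green notch, at (300,345) in the crop next to green (269,370), and within about 1.5° of its centre. I'll release straight up.

```bash
python3 -m crank '[[[0,0,0.002],[0,0,0],-1],[[0,0,0.002],[0,0,0],-1],[[0,0,0.003],[0,0,0],-1],[[0,0,0.004],[0,0,0],-1],[[0,0,0.005],[0,0,0],-1],[[0,0,0.02],[0,0,0],-1],[[0,0,0.04],[0,0,0],-1],[[0,0,0.05],[0,0,0],-1],[[-0.01,-0.048,0.01],[0,0,0],-1],[[-0.01,-0.048,0],[0,0,0],-1],[[0,-0.048,0],[0,0,0],-1],[[0,-0.048,0],[0,0,0],-1]]'; python3 -m crank '[[[0,-0.03,0],[0,0,0],-1],[[0,0,0],[0,0,0],-1],[[0,0,0],[0,0,0],-1]]'; python3 - <<'E'
from h import *
p,d=imaging.snapshot("top"); cam=imaging.camera_model("top")
C=np.array([.5315,.1035])
for c,a in blobs(p,(0,150,60),(6,255,255),8): 
    X=ray(cam,*c,.079); print(c,a,X.round(4),np.hypot(*(X[:2]-C)).round(4),np.degrees(np.arctan2(*(X[:2]-C)[::-1])).round(1))
cv2.imwrite("pics/t5.png",cv2.resize(p[160:280,235:395],None,fx=5,fy=5,interpolation=cv2.INTER_CUBIC))
E
```

```text
clock: 7.15
tool_pos: [0.4496, -0.1025, 0.2018]
orientation: [180.0, 0.0, -167.9]
force: [1.7, 0.2, 0.1]
opening: 0.0004
gripper_force: 0.0
clock: 7.45
tool_pos: [0.4499, -0.1317, 0.2011]
orientation: [180.0, -0.1, -168.1]
force: [-0.2, 0.8, 0.3]
opening: 0.0005
gripper_force: 0.0
[618.6   8.5] 199 [ 1.051  -0.7186  0.079 ] 0.9725 -57.7
[481.7  64.2] 78 [ 0.904  -0.3569  0.079 ] 0.5922 -51.0
[433.5 196.9] 33 [ 0.5745 -0.2164  0.079 ] 0.3228 -82.3
[594.5 328.8] 330 [ 0.272  -0.5562  0.079 ] 0.7089 -111.5
[578.7 311.1] 68 [ 0.3107 -0.5255  0.079 ] 0.6666 -109.3
```

View pics/t5.png

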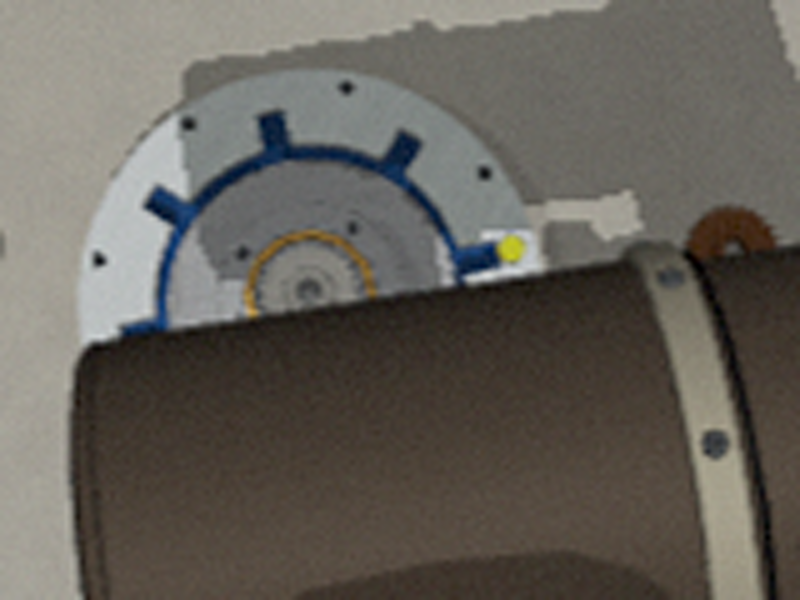

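The upper arm hides the key; only the gear (310,291) shows, and it is still in its nest. I'll move further aside and look again.

```bash
python3 -m crank '[[[0,-0.048,0.01],[0,0,0],-1],[[0,-0.048,0.01],[0,0,0],-1],[[0,-0.048,0],[0,0,0],-1],[[-0.01,-0.048,0],[0,0,0],-1],[[-0.01,-0.048,0],[0,0,0],-1],[[-0.02,-0.045,0],[0,0,0],-1],[[-0.02,-0.045,0],[0,0,0],-1],[[-0.02,-0.045,0],[0,0,0],-1],[[0,0,0],[0,0,0],-1],[[0,0,0],[0,0,0],-1]]'; python3 - <<'E'
from h import *
C=np.array([.5315,.1035])
p,d=imaging.snapshot("top"); cam=imaging.camera_model("top")
for c,a in blobs(p,(0,150,60),(6,255,255),8): 
    X=ray(cam,*c,.079); r=np.hypot(*(X[:2]-C))
    if r<.15: print(c,a,X.round(4),r.round(4),np.degrees(np.arctan2(*(X[:2]-C)[::-1])).round(1))
for c,a in blobs(p,(45,120,60),(80,255,255),8): print("green",c,ray(cam,*c,.055).round(4))
dd=d[int(c[1])-5:int(c[1])+5,int(c[0])]
a=cv2.resize(p[160:280,235:395],None,fx=5,fy=5,interpolation=cv2.INTER_CUBIC); cv2.imwrite("pics/t6.png",a)
m=cv2.inRange(cv2.cvtColor(p,cv2.COLOR_BGR2HSV),(0,150,60),(6,255,255)); m[:,:280]=0;m[:,340:]=0;m[:220]=0
K,R,t=np.array(cam["mtx"]),np.array(cam["R"]),np.array(cam["t"]).ravel()
v,u=np.nonzero(m); D=d[v,u]; P=(R.T@((np.linalg.inv(K)@np.c_[u,v,np.ones(len(u))].T)*D-t[:,None])).T
print("cap z",np.percentile(P[:,2],[10,50,90]).round(4))
E
```

```text
clock: 8.5
tool_pos: [0.3707, -0.5059, 0.2207]
orientation: [179.9, -0.0, -168.0]
force: [0.1, 0.4, -0.6]
opening: 0.0003
gripper_force: 0.0
[302.5 244.9] 127 [0.4687 0.0899 0.079 ] 0.0643 -167.8
green [447.7  99.8] [ 0.8224 -0.2746  0.055 ]
green [305.6 259.2] [0.4367 0.0838 0.055 ]
cap z [0.0657 0.0779 0.0802]
```

View pics/t6.png

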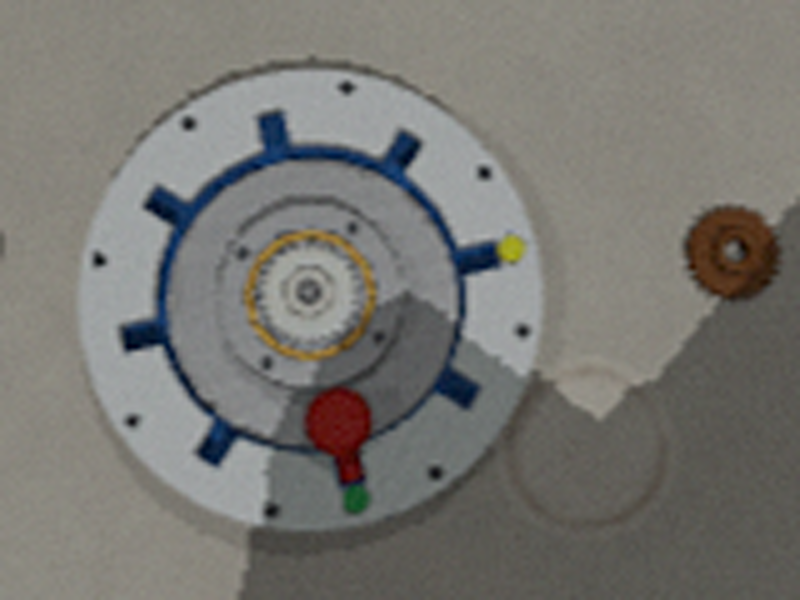

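The key (350,468) is centred in the green notch, the cap top at 0.078–0.080 m shows the plunger is up, and the gear is still in its nest. Handing in.

```bash
python3 -c "
from plant import close_job
print(close_job())"
```

```text
the job is handed in; nothing more can be done
None
```

The job is handed in: the table is indexed one notch clockwise with the red key locked in the green notch, the plunger up, the gear still in its nest, and the arm kept clear of the bystanders; no pass/fail result was returned.

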